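# Lock a quarter-turn spring stop against a carved panel

### The job

Drop the red-winged spring stop's T-head into the middle slot of the bed in front of the carved panel's free edge and slide it along, pushing the panel up to the sprung cork jaw until the springs give a little: by feel, a light nip of about 6 N on top of the panel's own drag, never anywhere near 20 N. Holding it there, press the stop down against its spring without ramming it, give it a quarter turn so that its head locks across the slot, and let it up and go, leaving the panel nipped flat between stop and jaw. Move the panel only with the stop, keep the gripper off the panel, jaw and fence, and leave everything else on the bench where it is.

Things in the scene. Friction and masses are not known exactly. Their poses are not given: they have to be found in the camera images.
- stud_grip (a point): Centre of the spring stop's red wing: a flat bar 40 mm along its y, 10 thick (x), 24 high, z up, parallel to the T-head; 9 mm shank below. The 0.2 kg stop stands in a well of the block. Wing, shank and head push down through the sleeve by up to 10 mm against a spring: 9 N at first, 1.5 N more per mm. Fingertips reaching over 32 mm below this point would meet the sleeve; pressing uses up that room.
- stud_head (a point): Centre of the upper face of the stop's T-head, 60 mm below the wing's centre on the same axis, same axes. The head is 24 mm long (y, along the wing), 11 wide (x), 7 high, its lowest 3 mm tapered to 20 by 8.
- stud_sleeve (a point): Centre of the foot of the stop's white sleeve: 40 mm across, 22 mm high, riding on the shank. With the spring out it lies 54 mm below the wing's centre, 6 mm above the T-head's upper face.
- block: Wooden block screwed to the bench, 160 (x) by 52 (y) by 34 mm high, origin at the centre of its underside. Two wells 14 by 27 mm (long way along y), 24 mm deep, at x = -45 and +45 mm: one holds the spring stop, its sleeve resting on the block, the other a low spare bolt.
- bed: Aluminium T-slot bed fixed to the bench, 240 (x) by 460 (y) by 32 mm high, origin at the centre of its underside. Three T-slots along its y at x = -80, 0, +80 mm, open above over their whole length. Throat 14 mm wide, 10 mm deep (the lips); under it a space 30 mm wide, 14 mm high.
- slot (a point): Middle of the middle slot, level with the bed's top; axes as the bed. Wing along the slot (y), the head drops in till the sleeve stands on the bed; half in the throat, it slides but cannot turn. Pushed down 4 mm it just clears the lips, 6 to 8 mm is safe; turned 90 degrees either way and let up it bears on the lips from below, 15 N of spring holding the stop by friction.
- panel_edge (a point): Middle of the carved panel's free edge, half-way up (10 mm above the bed), where the stop's sleeve (radius 20 mm) is to bear. The board lies flat over the middle slot and runs 190 mm from here along its +y, towards the jaw; 160 mm wide, 20 thick. The relief starts 50 mm in from here and rises to 48 mm above the bed. About 0.6 kg, loose: 2 to 6 N to slide.
- panel: The carved panel, origin at the centre of its underside, axes as its edge.
- fence: Steel fence bolted across the bed's +y end, 220 mm long, 36 high, origin at the centre of its underside. Before it (towards the bed's -y) a cork-faced jaw, 150 mm wide, 20 high, on springs: it gives up to 7 mm, 2 N at first and 2 N more per mm, then is solid. Its carriage is set by hand: the cork face is 54 to 74 mm from this origin, not measured.
- spare_bolt: Bystander: low steel bolt with a nut in the other well of the block, 25 mm high.
- cork_pad: Bystander: cork pad 50 by 70 by 22 mm lying on the bed's corner nearest the robot, clear of the middle slot.
- brush_jar: Bystander: green glass jar of brushes, 72 mm across, 200 mm high.
- varnish: Bystander: amber bottle, 60 mm across, 130 mm high.
- gesso_jar: Bystander: glass jar, 72 mm across, 80 mm high.
- putto: Bystander: small gilded bust on a dark base 70 mm square, 125 mm high.
- palette: Bystander: white ceramic palette, 116 mm across, 12 mm high.
- spatula: Bystander: spatula lying on the bench.
Things that resemble listed ones, but are neither listed nor needed, are in the scene too. What is meant by the part that bears stud_grip is not green, and is the smaller of those in its own colour.

How it is judged (in metres and radians):
On the way, in this order (a step that is already met when the one before it is completed fails the run):
1. the stop's T-head is down in the middle slot, in line with it (y of stud_head in the frame of bed above -0.22 m and z of stud_head in the frame of bed below 0.0285 m and x of stud_head in the frame of bed between -0.005 and 0.005 m and angle between stud_grip's own z axis and vertical below 0.15 rad and angle between the y axis of stud_grip and the y axis of bed, either way round below 0.26 rad), for 0.1 s.
2. the panel is pushed by the stop against the sprung jaw (y of stud_head in the frame of bed above -0.22 m and z of stud_head in the frame of bed below 0.0285 m and x of stud_head in the frame of bed between -0.005 and 0.005 m and angle between stud_grip's own z axis and vertical below 0.15 rad and contact force between panel and fence between 3 and 14 N and contact force between stud and panel above 1 N), for 0.2 s.
3. the head is across the slot under the lips, with the panel still nipped (all of step 2 and angle between the y axis of stud_grip and the x axis of bed, either way round below 0.26 rad and z of stud_head in the frame of bed below 0.0238 m), for 0.1 s.
At the end, for the whole second after the job is handed in: The stop stands upright in the middle slot, its head under the lips and across the slot within 15 degrees, let up against the lips by its spring; the panel lies flat on the bed, nipped between stop and jaw: the jaw presses it with 3 to 14 N and the stop bears on its edge (over 1 N); all at rest (all of step 3 and z of stud_head in the frame of bed above 0.0195 m and z of panel in the frame of bed below 0.0345 m and angle between panel's own z axis and vertical below 0.05 rad and linear speed of each of panel, stud below 0.01 m/s); the robot touches nothing.
It fails at once if the stop presses on the panel's edge with more than 20 N (contact force between stud and panel above 20 N).
It fails at once if the gripper or arm touches the panel (over 0.5 N) or pushes the jaw or fence (over 2 N) (contact force between any of the fingers, the arm and panel above 0.5 N or contact force between any of the fingers, the arm and fence above 2 N).
It fails at once if the stop is rammed down on the bed with more than 40 N (counted only while its head does not bear on the lips from below) (contact force between stud and bed above 40 N and (z of stud_head in the frame of bed below 0.0205 m or z of stud_head in the frame of bed above 0.0245 m)).
It fails at once if the panel is lifted or tipped off the bed (z of panel in the frame of bed above 0.04 m or angle between panel's own z axis and vertical above 0.12 rad).
It fails at once if a bystander is moved by more than 20 mm (distance of any of brush_jar, varnish, gesso_jar, putto, palette, spatula, cork_pad, spare_bolt from where it was at the start of the episode above 0.02 m).
It also fails if it takes over 61 s, if anything falls off the work surface, if the arm or the gripper's body presses on something with over 40 N, if the wrist force passes 120 N, or if a joint passes its speed limit or range.

### The arm

A 6-joint arm with a two-finger parallel gripper is mounted at the origin on the work surface. World frame = base frame: x ahead of the robot, y to its left, z up, the work surface at z = 0. Lengths are in m, angles in degrees, forces in N, time in s.
With the tool pointing down it reaches from about 0.35 to 1 m from the base axis. Payload 7.1 kg.
Tool frame: the origin (TCP) lies on the centre line of the jaws, within the pads' length; the fingertips stand 25 mm ahead of it and the grasp point (between the pads) lies 6 mm ahead of it; z points along the fingers, y is the direction in which the jaws open and shut (so a half turn about z gives the same grasp; the last joint's range is limited). The gripper opens to 85 mm and grips with 20 to 120 N. Pads are 22 mm wide; open, the fingers measure 114 mm over their backs; the gripper's body (76 mm by 85 mm) begins 54 mm behind the grasp point. The pads swing forward as they close: fully open they stand 13 mm farther back than shut.
Start: joints at [61.937, 24.242, 93.386, -0, 62.372, -1.089], TCP at [0.283, 0.557, 0.256] pointing down, gripper open.
Joint ranges: [-172.04, 172.04], [-51.8, 120.97], [4.93, 147.93], [-75.15, 255.16], [6.16, 154.13], [-145.62, 145.62]. Speed limits (degrees/s): [136.94, 136.94, 172.46, 180, 180, 180].

### API

Orientations are given as [roll, pitch, yaw] about the fixed x, y, z axes, in that order (R = Rz(yaw) Ry(pitch) Rx(roll)).
In Python, from cell import ctrl gives the robot as it stands. The module is installed in compiled form; this text tells all that it offers.
- The arm moves only by the tool play_rows, never from a script. Its argument "series" is text: rows parted by semicolons, each of 5 numbers parted by spaces: the opening, from 0 (shut) to 1 (fully open), then the shift along the world's x, y, z in cm, then the turn about the world's z in degrees. In form: fingers dx dy dz twist; .... A call has 1 to 10 rows; each row shifts and turns the commanded pose from where the row before left it; what a row does not reach is not made up. A row lasts 1/12 s, in which the tool goes at most 41.7 mm and 7.16 degrees, less where a joint would pass 70% of its speed; a pose out of reach is approached as far as the arm can. A call with a gripper value outside its range is refused whole. The fingers move at their own pace and stop on an object; "force" is the grip in N (left out, the last holds). Time passes only in rows, so rows that do not move let the fingers close. It gives the time, the measured TCP pose, the force and the opening at its end, in the units of the state.
- ctrl.get_state(): the state, without advancing time (a new reading comes with each control period).
- ctrl.get_image(name): name is "scene" or "top" or "wrist"; returns a dict with "image" (384x512x3 uint8, red, green, blue), "mtx" (3x3 intrinsics, pixels), "rvec" (rotation vector, rad) and "tvec" (3), from world to camera coordinates, as OpenCV has them; the wrist camera has in their place "hand_eye" (4x4, takes a point from camera to tool coordinates, whose origin is the TCP and whose axes are the flange's). Camera axes: x right, y down, z forward; pixel columns grow to the right and rows downward; lengths in m; the calibration is good to about 2 mm. A picture is of the moment at which its call begins: read the wrist's pose just before it. There is no depth.
- ctrl.hand_in(): hands the job in, once; it reports no verdict.
The state is a dict: "time": time; "q": joint angles; "qd": joint speeds; "joint_torque": joint torques, N m; "tcp_pos": TCP position; "orientation": TCP orientation; "force": force on the tool from outside, world axes, zero at the start; "ft_torque": the same for the moment, N m; "gripper_width": opening from 0.0 (shut) to 1.0 (fully open).
Only numpy, scipy, OpenCV 4.12 (cv2) and the standard library are available. Lean on these libraries where they do the work, as an engineer would, in place of code of your own. Each camera call takes 0.05 s, during which the arm holds its last target.

## Working session

There is one attempt and no reset: what is moved stays moved. The work goes in short steps, Python scripts to look and compute and a tool call to move; the robot and the scene stay as the last step left them, time stands still between calls to the robot, and variables do not carry over. Pictures are saved under pics/ and viewed, and the job is handed in when it is done.

Besides the shell and the picture viewer there is one more tool, called after "Emit:" as name(argument=value, ...) on one line, values as JSON. play_rows: Moves the arm, as the interface text tells. Its arguments: {"type":"object","properties":{"series":{"type":"string"},"force":{"type":"number"}},"required":["series"]}

```bash
mkdir -p pics; cat > h.py <<'E'
import numpy as np, cv2
from cell import ctrl
def grab(n,f):
    st=ctrl.get_state()
    d=ctrl.get_image(n); cv2.imwrite(f'pics/{f}.png',d['image'][:,:,::-1])
    np.savez(f'pics/{f}.npz',st_pos=st['tcp_pos'],st_or=st['orientation'],**d); return d
def ray(d,uv):
    R,_=cv2.Rodrigues(np.array(d['rvec'],float)); t=np.array(d['tvec'],float).reshape(3)
    k=np.array(d['mtx'],float)
    v=np.linalg.solve(k,np.array([uv[0],uv[1],1.0]))
    return -R.T@t, R.T@v
def onz(d,uv,z):
    o,v=ray(d,uv); return o+v*(z-o[2])/v[2]
def proj(d,p):
    return cv2.projectPoints(np.array(p,float).reshape(-1,1,3),np.array(d['rvec'],float),np.array(d['tvec'],float),np.array(d['mtx'],float),None)[0].reshape(-1,2)
def tri(a,ua,b,ub):
    o1,v1=ray(a,ua);o2,v2=ray(b,ub)
    s=np.linalg.lstsq(np.stack([v1,-v2],1),o2-o1,rcond=None)[0]
    p,q=o1+v1*s[0],o2+v2*s[1]; return (p+q)/2,np.linalg.norm(p-q)
E
python3 - <<'E'
from h import *
for n in('scene','top','wrist'): grab(n,n+'0')
print(ctrl.get_state())
for n in('scene','top'):
    d=np.load(f'pics/{n}0.npz');print(ray(d,(256,192)),d['mtx'])
E
```

```text
{'time': 0.15, 'q': array([ 6.19364582e+01,  2.42768818e+01,  9.34220762e+01, -3.85758227e-04,
        6.23727319e+01, -1.08766309e+00]), 'qd': array([-0.04491589, -0.06711909, -0.18336374,  0.13080209, -0.0774105 ,
        0.04113508]), 'joint_torque': array([ 4.99243069e-04, -5.57767761e+01, -2.82019848e+01, -5.89387832e-05,
        4.79739407e-03, -1.46310936e-05]), 'tcp_pos': array([0.28328691, 0.55665413, 0.2556921 ]), 'orientation': array([-1.79928317e+02, -1.01933944e-03,  1.53024300e+02]), 'force': array([ 0.53349707,  0.55782059, -0.11752205]), 'ft_torque': array([-0.0004471 ,  0.00375613,  0.04399484]), 'gripper_width': 1.0018950851938495}
(array([ 1.21262374, -0.62672021,  0.7704866 ]), array([-0.57460668,  0.54196365, -0.61340942])) [[376.23957389   0.         260.77581691]
 [  0.         376.23957389 193.0252206 ]
 [  0.           0.           1.        ]]
(array([0.46636423, 0.0154825 , 1.63552375]), array([ 0.06726465,  0.0050766 , -0.99786114])) [[467.80906617   0.         263.70217878]
 [  0.         467.80906617 190.84563375]
 [  0.           0.           1.        ]]
```

View pics/scene0.png

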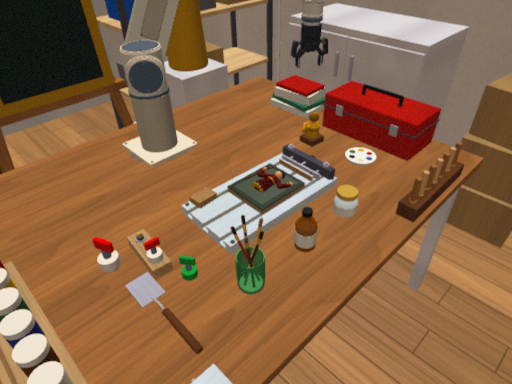

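View pics/top0.png

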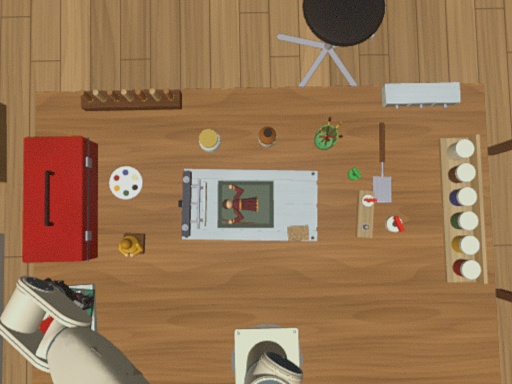

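View pics/wrist0.png

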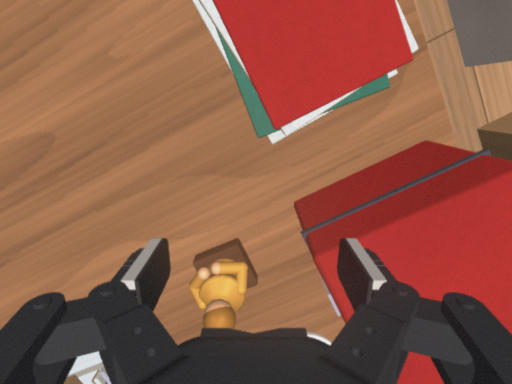

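Top view: bed at (182-318, 170-241), fence on the left (+y). The block is at about (366,214), with the red-winged stop at its +x end (369,199). A larger red decoy stands at (396,223) and a green one at (354,174).

```bash
python3 - <<'E'
from h import *
t=np.load('pics/top0.npz');s=np.load('pics/scene0.npz')
def reds(d,box):
    x0,y0,x1,y1=box;im=d['image'];h=cv2.cvtColor(im,cv2.COLOR_RGB2HSV)
    m=(((h[...,0]<6)|(h[...,0]>174))&(h[...,1]>170)&(h[...,2]>100)).astype(np.uint8)
    k=np.zeros_like(m);k[y0:y1,x0:x1]=m[y0:y1,x0:x1]
    n,l,st,c=cv2.connectedComponentsWithStats(k)
    return [(st[i],c[i]) for i in range(1,n) if st[i][4]>8]
rt=reds(t,(340,180,420,240));rs=reds(s,(80,220,180,280))
print(rt,rs)
for a,c in rt:
    print('top on .088',onz(t,c,.088))
    for b,e in rs: print(tri(t,c,s,e))
# bed corners by eye
for uv in((182,170),(318,170),(318,241),(182,241)): print(uv,onz(t,uv,.032))
def crop(d,b,f,k): x0,y0,x1,y1=b; cv2.imwrite(f,cv2.resize(d['image'][y0:y1,x0:x1,::-1],None,fx=k,fy=k,interpolation=cv2.INTER_CUBIC))
crop(t,(170,160,330,250),'pics/tc1.png',5)
crop(t,(335,160,415,245),'pics/tc2.png',6)
E
```

```text
[(array([365, 199,  12,   3,  25], dtype=int32), array([370.12, 199.64])), (array([394, 217,  10,  15,  74], dtype=int32), array([398.44594595, 223.75675676]))] [(array([ 93, 237,  21,  16, 202], dtype=int32), array([102.69306931, 244.37128713])), (array([144, 237,  16,  13, 126], dtype=int32), array([151.46825397, 242.96825397]))]
top on .088 [ 0.53727075 -0.35480251  0.088     ]
(array([ 0.51414888, -0.40293891,  0.11382302]), np.float64(0.11481670767655654))
(array([ 0.53672859, -0.35517604,  0.08978872]), np.float64(0.0018184890994467815))
top on .088 [ 0.4554139  -0.44573467  0.088     ]
(array([ 0.45514781, -0.44517219,  0.09199392]), np.float64(0.0013386018481129738))
(array([ 0.48795686, -0.39559472,  0.08793334]), np.float64(0.1159908060623277))
(182, 170) [0.65568755 0.27661807 0.032     ]
(318, 170) [ 0.64601465 -0.1918172   0.032     ]
(318, 241) [ 0.40232628 -0.18453488  0.032     ]
(182, 241) [0.41259754 0.27896458 0.032     ]
```

View pics/tc1.png

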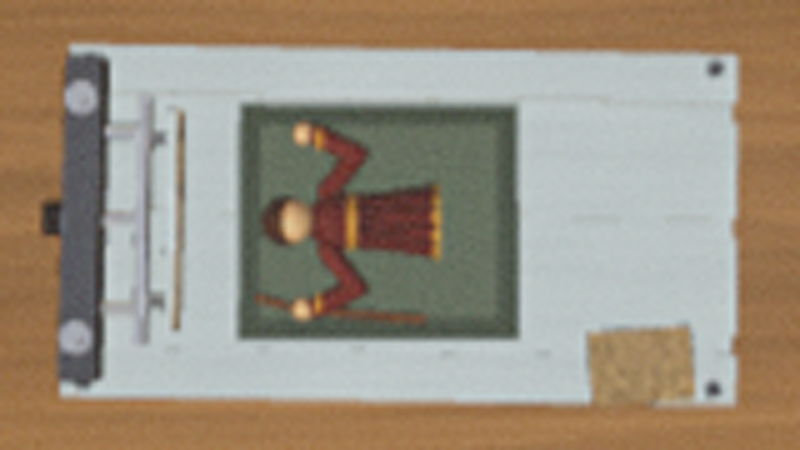

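View pics/tc2.png

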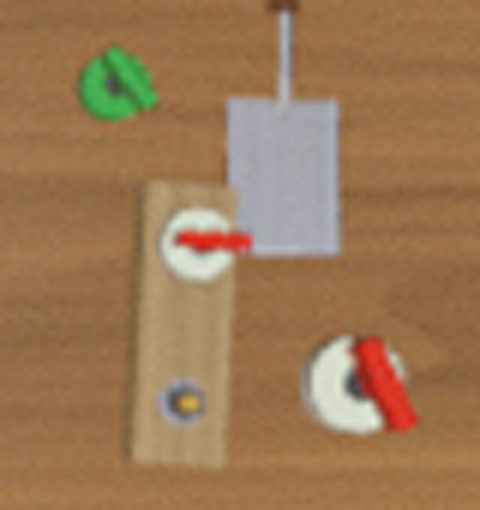

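```bash
python3 - <<'E'
from h import *
d=np.load('pics/wrist0.npz');H=d['hand_eye'];print(H,d['mtx'])
Hi=np.linalg.inv(H)
for z in (0,.006,.1,.2): 
    p=Hi@[0,0,z,1]; q=d['mtx']@p[:3]; print(z,p[:3],q[:2]/q[2])
E
```

```text
[[-3.61208434e-04 -9.54826810e-01 -2.97162636e-01  7.45161024e-02]
 [ 9.99999935e-01 -3.50793983e-04 -8.83721825e-05 -8.99413791e-04]
 [-1.98627357e-05 -2.97162649e-01  9.54826874e-01 -1.17651172e-01]
 [ 0.00000000e+00  0.00000000e+00  0.00000000e+00  1.00000000e+00]] [[288.93700904   0.         253.37110795]
 [  0.         288.93700904 186.66844445]
 [  0.           0.           1.        ]]
0 [0.00092399 0.03618812 0.13447982] [255.35635512 264.42053973]
0.006 [0.00092387 0.03440515 0.14020878] [255.27499189 257.56928239]
0.1 [0.00092201 0.00647186 0.22996251] [254.52956538 194.80002774]
0.2 [ 0.00092002 -0.02324441  0.3254452 ] [254.18792096 166.03157706]
```

Emit:
play_rows(series="1 1 -3.5 0 -2.55;1 1 -3.5 0 -2.55;1 1 -3.5 0 -2.55;1 1 -3.5 0 -2.55;1 1 -3.5 0 -2.55;1 1 -3.5 0 -2.55;1 1 -3.5 0 -2.55;1 1 -3.5 0 -2.55;1 1 -3.5 0 -2.55;1 1 -3.5 0 -2.55")

```text
time: 0.98
tcp_pos: [0.3834, 0.2053, 0.2563]
orientation: [180.0, 0.0, 127.4]
force: [0.9, 0.3, 0.3]
gripper_width: 1.0
```

Emit:
play_rows(series="1 1 -3.5 0 -2.55;1 1 -3.5 0 -2.55;1 1 -3.5 0 -2.55;1 1 -3.5 0 -2.55;1 1 -3.5 0 -2.55;1 1 -3.5 0 -2.55;1 1 -3.5 0 -2.55;1 1 -3.5 0 -2.55;1 1 -3.5 0 -2.55;1 1 -3.5 0 -2.55")

```text
time: 1.82
tcp_pos: [0.4834, -0.1449, 0.2562]
orientation: [-180.0, -0.0, 101.9]
force: [1.4, 1.0, -0.1]
gripper_width: 1.002
```

Emit:
play_rows(series="1 1 -3.5 0 -2.55;1 1 -3.5 0 -2.55;1 1 -3.5 0 -2.55;1 1 -3.5 0 -2.55;1 0.5 -1.75 0 -2.55;1 0.5 -1.75 0 -2.55;1 0 0 0 0;1 0 0 0 0")

```text
time: 2.48
tcp_pos: [0.5331, -0.3184, 0.2557]
orientation: [-179.9, -0.0, 86.7]
force: [0.0, 0.4, -0.4]
gripper_width: 0.996
```

```bash
python3 - <<'E'
from h import *
grab('wrist','w1');grab('top','top1');grab('scene','scene1')
s=ctrl.get_state();print(s['time'],s['tcp_pos'],s['orientation'],s['q'],s['force'])
E
```

```text
2.6333 [ 0.53305671 -0.31681957  0.2561183 ] [-1.79955665e+02 -3.91271629e-02  8.68094749e+01] [-3.18303466e+01  2.38694080e+01  9.40056169e+01  1.48005331e-02
  6.21826401e+01 -2.86467500e+01] [-0.12407915  0.67535485 -0.40704455]
```

View pics/w1.png

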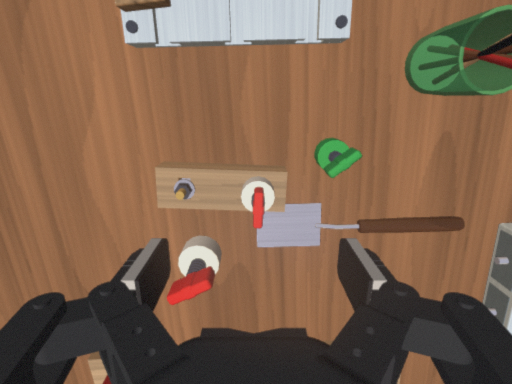

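The wrist view shows the wanted stop at (258,207) on the block, pointing along the image column. The larger decoy is at (195,285) and the bed's end is at the top.

```bash
cat >> h.py <<'E'
from scipy.spatial.transform import Rotation as Ro
def wray(d,uv):
    R=Ro.from_euler('xyz',d['st_or'],degrees=True).as_matrix(); H=d['hand_eye']
    v=np.linalg.solve(d['mtx'],np.array([uv[0],uv[1],1.0]))
    return d['st_pos']+R@H[:3,3], R@H[:3,:3]@v
def won(d,uv,z):
    o,v=wray(d,uv); return o+v*(z-o[2])/v[2]
def wproj(d,p):
    R=Ro.from_euler('xyz',d['st_or'],degrees=True).as_matrix(); H=d['hand_eye']
    c=H[:3,:3].T@(R.T@(np.array(p)-d['st_pos'])-H[:3,3]); q=d['mtx']@c; return q[:2]/q[2]
def tri2(a,b):
    (o1,v1),(o2,v2)=a,b
    s=np.linalg.lstsq(np.stack([v1,-v2],1),o2-o1,rcond=None)[0]
    p,q=o1+v1*s[0],o2+v2*s[1]; return (p+q)/2,np.linalg.norm(p-q)
def redmask(im):
    h=cv2.cvtColor(im,cv2.COLOR_RGB2HSV)
    return (((h[...,0]<6)|(h[...,0]>174))&(h[...,1]>170)&(h[...,2]>100)).astype(np.uint8)
def comps(m,a=8):
    n,l,st,c=cv2.connectedComponentsWithStats(m)
    return [(st[i],c[i],l==i) for i in range(1,n) if st[i][4]>a]
E
python3 - <<'E'
from h import *
d=np.load('pics/w1.npz');s=np.load('pics/scene1.npz');t=np.load('pics/top1.npz')
for st,c,l in comps(redmask(d['image']),40):
    if st[1]<170 or st[0]<240 or st[0]>280: continue
    print(st,c); mr=cv2.minAreaRect(np.argwhere(l)[:,::-1].astype(np.float32));print(mr)
    print('wing z.088',won(d,c,.088))
    ws=wray(d,c)
    print('tri scene',tri2(ws,ray(s,(151.47,242.97))),'top',tri2(ws,ray(t,(370.1,199.64))))
# white sleeve circle
im=d['image'];h=cv2.cvtColor(im,cv2.COLOR_RGB2HSV)
m=((h[...,1]<45)&(h[...,2]>185)).astype(np.uint8)
for st,c,l in comps(m,60): print('white',st,c)
cv2.imwrite('pics/w1c.png',cv2.resize(im[130:260,140:300,::-1],None,fx=5,fy=4.6,interpolation=cv2.INTER_CUBIC))
g=cv2.resize(im[0:60,100:380,::-1],None,fx=2.8,fy=2.8,interpolation=cv2.INTER_CUBIC);cv2.imwrite('pics/w1d.png',g)
for uv in((156.5,209),(285,211),(286,171),(157,166)): print(won(d,uv,.034))
E
```

```text
[253 191  10  37 281] [257.69395018 208.92882562]
((257.5, 209.0), (36.0, 9.0), 90.0)
wing z.088 [ 0.5361513 -0.3574346  0.088    ]
tri scene (array([ 0.53634828, -0.35626453,  0.09029871]), np.float64(0.0005979321574059456)) top (array([ 0.53637537, -0.35050259,  0.10555405]), np.float64(0.0001954922563341428))
white [ 156    0   74   46 2930] [193.02901024  21.20409556]
white [ 226    0   95   44 3551] [273.12165587  19.89495917]
white [ 319    0   33   38 1034] [333.69148936  17.9032882 ]
white [121   9  34  34 834] [139.02877698  25.95443645]
white [241 181  34  30 526] [256.92775665 194.07794677]
white [178 245  41  31 664] [197.13403614 257.51656627]
white [123 281  12   8  62] [129.79032258 284.12903226]
white [373 281  11   8  62] [376.91935484 284.12903226]
[ 0.40842262 -0.37160305  0.034     ]
[ 0.57001583 -0.38366044  0.034     ]
[ 0.57255329 -0.33171323  0.034     ]
[ 0.4177451  -0.31654335  0.034     ]
```

View pics/w1c.png

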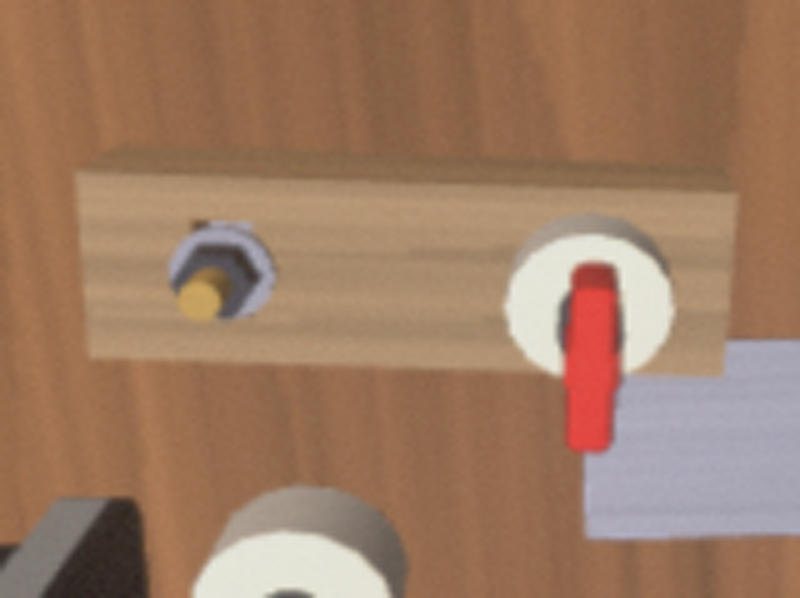

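View pics/w1d.png

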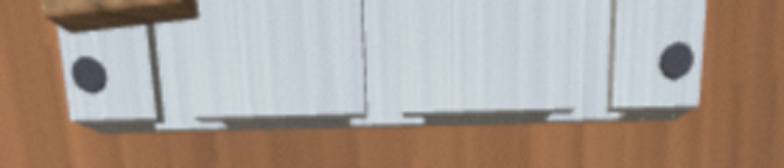

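```bash
python3 - <<'E'
from h import *
d=np.load('pics/w1.npz')
P=[won(d,(140+u/5,130+v/4.6),.034) for u,v in((90,356),(722,376),(737,193),(77,170))]
P=np.array(P);print(P)
e=(P[1]-P[0]+P[2]-P[3])/2; print(np.linalg.norm(e),np.degrees(np.arctan2(e[1],e[0])))
f=(P[3]-P[0]+P[2]-P[1])/2;print(np.linalg.norm(f),np.degrees(np.arctan2(f[1],f[0])))
c=P.mean(0);a=np.arctan2(e[1],e[0]);print(c, c+.045*np.array([np.cos(a),np.sin(a),0]))
for z in (.1,):
  print([won(d,(140+u/5,130+v/4.6),z) for u,v in((573,285),(615,285),(567,450),(610,450))])
# bed end corners and top long edges
B=[won(d,(100+u/2.8,v/2.8),.032) for u,v in((70,119),(699,105))];print(B,np.linalg.norm(B[0]-B[1]),(B[0]+B[1])/2)
t=np.load('pics/top0.npz')
C=np.array([onz(t,(170+u/5,160+v/5),.032) for u,v in((69,45),(738,55),(737,405),(61,397))]);print(C)
# long edges of the bed via canny-ish: threshold colour
im=t['image'].astype(int);m=((im[...,2]>im[...,0]-5)&(im.sum(2)>450)).astype(np.uint8)
up=[];lo=[]
for u in range(200,312,3):
    r=np.where(m[160:250,u])[0]+160
    up.append((u,r[0]-.5)); 
    if u<285: lo.append((u,r[-1]+.5))
for E in(up,lo):
    W=np.array([onz(t,p,.032)[:2] for p in E]);k=np.polyfit(W[:,1],W[:,0],1);r=W[:,0]-np.polyval(k,W[:,1])
    g=abs(r)<.003;k=np.polyfit(W[g,1],W[g,0],1);print('edge x=',k,np.degrees(np.arctan(k[0])),r.std())
E
```

```text
[[ 0.41064802 -0.36955716  0.034     ]
 [ 0.56923323 -0.38462106  0.034     ]
 [ 0.5742159  -0.33300383  0.034     ]
 [ 0.41563584 -0.31760331  0.034     ]]
0.15931249700431918 -5.486555285126971
0.05202494355364499 84.50124603029431
[ 0.49243325 -0.35119634  0.034     ] [ 0.53722709 -0.35549889  0.034     ]
[array([ 0.53413522, -0.33438181,  0.1       ]), array([ 0.54248991, -0.33486522,  0.1       ]), array([ 0.53067429, -0.37339287,  0.1       ]), array([ 0.53957258, -0.37390701,  0.1       ])]
[array([ 0.40402577, -0.18044785,  0.032     ]), array([ 0.64408584, -0.18956395,  0.032     ])] 0.24023310005757167 [ 0.5240558 -0.1850059  0.032    ]
[[ 0.65902064  0.27040162  0.032     ]
 [ 0.642575   -0.19033202  0.032     ]
 [ 0.40237172 -0.18248416  0.032     ]
 [ 0.41800439  0.27823242  0.032     ]]
edge x= [0.03595158 0.65052399] 2.0589871135236644 0.0010301490219137522
edge x= [0.03929693 0.41186511] 2.2503905356805234 0.0008484866998009004
```

Emit:
play_rows(series="1 0.08 -0.77 -1.6 -0.46;1 0.08 -0.77 -1.6 -0.46;1 0.08 -0.77 -1.6 -0.46;1 0.08 -0.77 -1.6 -0.46;1 0.08 -0.77 -1.6 -0.46;1 0 0 0 0;1 0 0 0 0")

```text
time: 3.22
tcp_pos: [0.537, -0.3554, 0.1758]
orientation: [-179.9, -0.1, 84.5]
force: [-0.3, 0.5, -0.5]
gripper_width: 0.999
```

```bash
python3 - <<'E'
from h import *
d=dict(grab('wrist','w2'))
s=ctrl.get_state();print(s['time'],s['tcp_pos'],s['orientation'])
d=np.load('pics/w2.npz')
for st,c,l in comps(redmask(d['image']),60):
    print(st,c,won(d,c,.088),cv2.minAreaRect(np.argwhere(l)[:,::-1].astype(np.float32)))
for p in((.537,-.3555,.1),(.537,-.3555,.056)): print(wproj(d,p))
E
```

```text
3.2667 [ 0.53753781 -0.35561876  0.17679719] [-1.79986474e+02 -1.77844029e-02  8.44893100e+01]
[244 175  14  54 587] [250.91482112 202.75468484] [ 0.53570996 -0.35731125  0.088     ] ((250.5, 201.5), (53.0, 13.0), 90.0)
[ 153  284   40   45 1094] [173.63345521 306.0786106 ] [ 0.46067484 -0.44455811  0.088     ] ((176.06130981445312, 304.910400390625), (30.98401641845703, 47.204490661621094), 60.945396423339844)
[252.2962797  206.07697131]
[252.55297825 187.69403686]
```

View pics/w2.png

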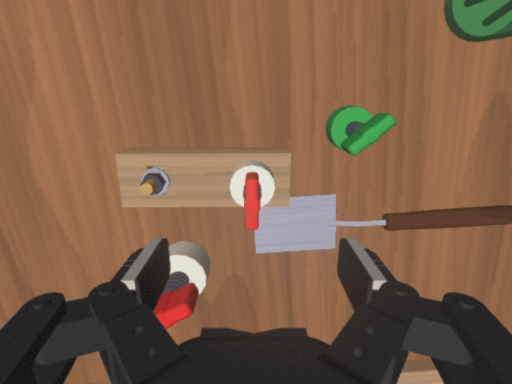

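The wrist image shows the wing at (251,203), aligned with the jaws and about 1 mm to -x of the TCP. I'll shift, descend and grip.

Emit:
play_rows(series="1 -0.1 0 -1.5 0;1 0 0 -1.5 0;1 0 0 -1.5 0;1 0 0 -1.5 0;0.7 0 0 -1.2 0;0.5 0 0 -0.9 0;0.3 0 0 0 0;0.3 0 0 0 0", force=40)

```text
time: 3.93
tcp_pos: [0.5366, -0.3563, 0.0956]
orientation: [-180.0, -0.0, 84.4]
force: [-0.3, -0.3, -0.6]
gripper_width: 0.455
```

```bash
python3 - <<'E'
from h import *
grab('wrist','w3');s=ctrl.get_state();print(s['time'],s['tcp_pos'],s['orientation'],s['gripper_width'],s['force'])
E
```

```text
3.9833 [ 0.53694543 -0.35662905  0.09609059] [1.79948294e+02 2.66797493e-02 8.44411252e+01] 0.3625216545355399 [0.63073008 0.3790781  0.72988123]
```

View pics/w3.png

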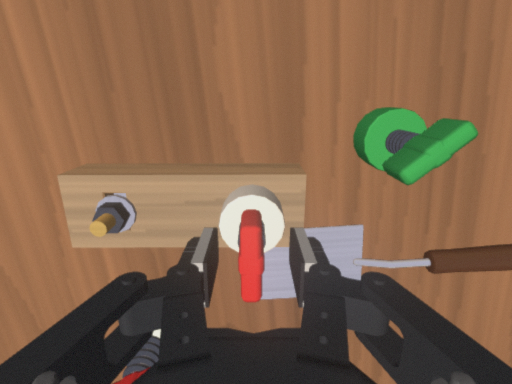

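The wing at (250,255) stands between the pads, perhaps 0.5 mm to -x. I'll nudge and close.

Emit:
play_rows(series="0.2 -0.05 0 0 0;0.15 0 0 0 0;0.1 0 0 0 0;0 0 0 0 0;0 0 0 0 0;0 0 0 0 0;0 0 0 0 0", force=60)

```text
time: 4.57
tcp_pos: [0.5362, -0.3568, 0.0961]
orientation: [180.0, 0.0, 84.4]
force: [-1.2, 0.1, 6.1]
gripper_width: 0.105
```

```bash
python3 - <<'E'
from h import *
s=ctrl.get_state();print(s['time'],s['tcp_pos'],s['orientation'],s['gripper_width'],s['force'],s['ft_torque'])
E
```

```text
4.5667 [ 0.53624982 -0.3567783   0.09608458] [1.79955136e+02 2.79978538e-02 8.44230534e+01] 0.10522446052628574 [-1.20295739  0.12530773  6.14773636] [0.0824595  0.14425616 0.02726891]
```

Emit:
play_rows(series="0 0 0 0.4 0;0 0 0 0.8 0;0 0 0 1.2 0;0 0 0 1.5 0;0 0 0 1.5 0;0 0 0 1.5 0;0 0 0 1.5 0;0 0 0 1.5 0;0 0 0 0 0")

```text
time: 5.32
tcp_pos: [0.5376, -0.3576, 0.1985]
orientation: [179.7, 0.2, 84.4]
force: [1.2, -0.8, -1.4]
gripper_width: 0.105
```

```bash
python3 - <<'E'
from h import *
grab('wrist','w4');grab('scene','s4');s=ctrl.get_state();print(s['time'],s['tcp_pos'],s['orientation'],s['gripper_width'],s['force'],s['ft_torque'])
t=np.load('pics/top0.npz')
print([onz(t,(170+u/5,160+v/5),z) for u,v,z in((517,105,.052),(517,338,.052),(240,105,.052),(240,338,.052),(180,108,.052),(177,328,.052))])
d=np.load('pics/s4.npz');cv2.imwrite('pics/s4c.png',cv2.resize(d['image'][120:280,90:260,::-1],None,fx=4,fy=3.7,interpolation=cv2.INTER_CUBIC))
E
```

```text
5.4167 [ 0.5362092  -0.35664808  0.19525466] [1.79915152e+02 4.61813946e-02 8.44256595e+01] 0.1046856229447802 [ 0.6151847   0.43965366 -1.98346369] [-0.04939342 -0.03842794 -0.03138554]
[array([ 0.60932517, -0.03635865,  0.052     ]), array([ 0.4514516 , -0.03269055,  0.052     ]), array([0.6132536 , 0.15173462, 0.052     ]), array([0.45553811, 0.15409956, 0.052     ]), array([0.61205914, 0.19244531, 0.052     ]), array([0.46318883, 0.19643313, 0.052     ])]
```

View pics/w4.png

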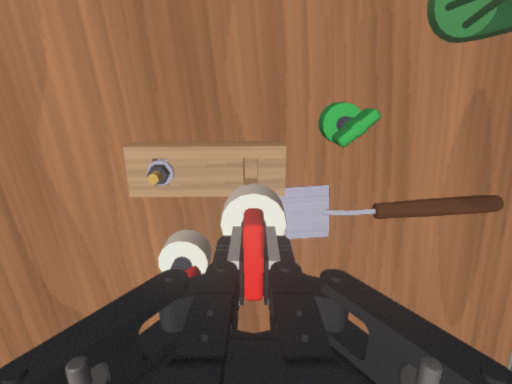

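View pics/s4c.png

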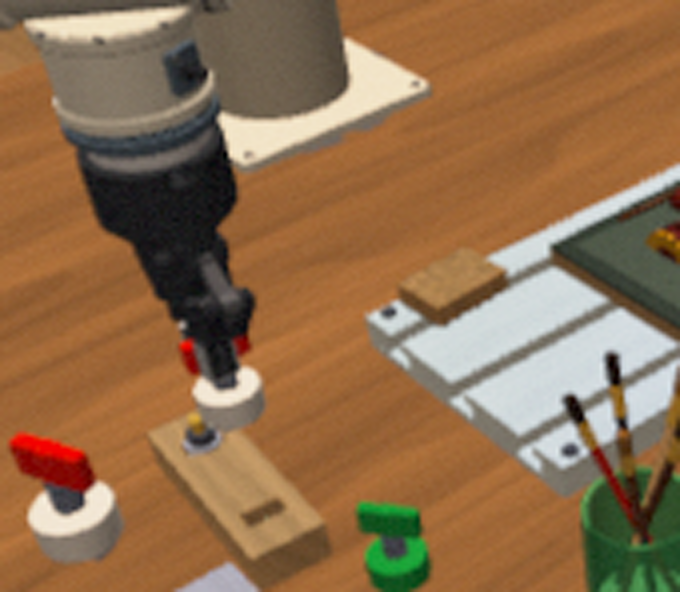

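The stop is held upright and clear of the block. From the top view, the panel's free edge is at y≈-0.034 and the cork face at y≈0.194, so the gap is about 41 mm. I'll move over the slot.

Emit:
play_rows(series="0 -0.1 1.5 0 0.38;0 -0.1 2.8 0 0.38;0 -0.1 3.2 0 0.38;0 -0.1 3.2 0 0.38;0 -0.1 3.2 0 0.38;0 -0.1 3.2 0 0.38;0 -0.1 3.2 0 0.38;0 -0.1 2.8 0 0.38;0 -0.1 2 0 0.38;0 0 1.6 0 0")

```text
time: 6.25
tcp_pos: [0.5253, -0.0867, 0.1932]
orientation: [-179.8, -0.0, 88.0]
force: [0.8, 0.7, -2.0]
gripper_width: 0.107
```

Emit:
play_rows(series="0 0 0 -1.5 0;0 0 0 -1.5 0;0 0 0 -1.5 0;0 0 0 0 0;0 0 0 0 0;0 0 0 0 0")

```text
time: 6.75
tcp_pos: [0.5268, -0.0893, 0.1494]
orientation: [-180.0, -0.0, 87.9]
force: [-0.7, -0.1, -1.8]
gripper_width: 0.105
```

```bash
python3 - <<'E'
from h import *
grab('wrist','w5');grab('scene','s5');grab('top','t5');s=ctrl.get_state();print(s['time'],s['tcp_pos'],s['orientation'],s['gripper_width'],s['force'],s['ft_torque'])
d=np.load('pics/s5.npz');cv2.imwrite('pics/s5c.png',cv2.resize(d['image'][120:280,160:350,::-1],None,fx=4,fy=3.7,interpolation=cv2.INTER_CUBIC))
E
```

```text
6.9 [ 0.52740889 -0.08960064  0.15007831] [1.79924897e+02 9.70376177e-03 8.78374381e+01] 0.10558313306502447 [ 0.51764629 -0.01234008 -1.64654152] [-0.00460398  0.00415139  0.02306577]
```

View pics/w5.png

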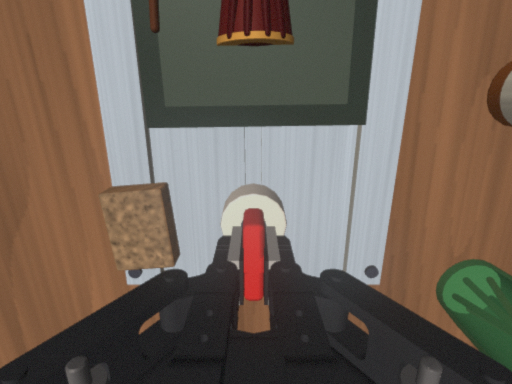

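View pics/s5c.png

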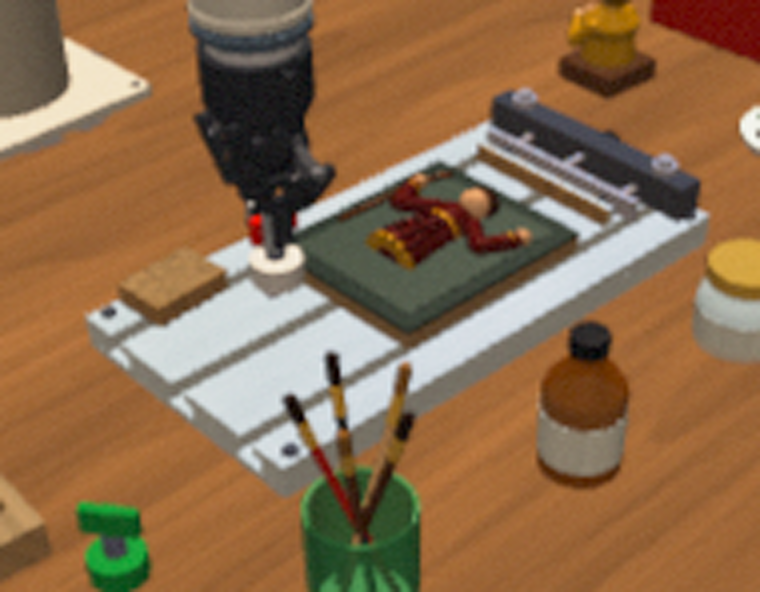

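The wrist view shows the throat walls at columns ~245 and ~262 (rows 130-185), straddling the sleeve centred at ~254. Measuring finely.

```bash
python3 - <<'E'
from h import *
d=np.load('pics/w5.npz');im=d['image']
g=cv2.cvtColor(im,cv2.COLOR_RGB2GRAY).astype(float)
for r in range(132,182,8):
    row=g[r-2:r+3,238:270].mean(0); print(r,row.astype(int))
cv2.imwrite('pics/w5c.png',cv2.resize(im[110:310,200:310,::-1],None,fx=5,fy=3,interpolation=cv2.INTER_CUBIC))
for r in (132,180):
    for u in (245,262): print(r,u,won(d,(u,r),.032))
for st,c,l in comps(redmask(im),200): print(st,c,won(d,c,.142))
h=cv2.cvtColor(im,cv2.COLOR_RGB2HSV)
m=((h[...,1]<40)&(h[...,2]>195)).astype(np.uint8)
for st,c,l in comps(m,60): print('w',st,c)
E
```

```text
132 [177 176 176 178 178 170 147 177 179 179 180 180 180 177 179 180 180 179
 181 182 181 179 179 172 183 182 180 180 180 181 180 175]
140 [178 176 176 177 178 173 160 178 180 177 179 180 179 179 179 179 179 179
 179 181 181 180 177 162 182 183 180 180 182 180 180 175]
148 [180 177 177 179 179 174 159 174 180 177 180 180 179 179 178 178 178 178
 179 180 181 180 179 171 181 181 180 179 181 181 179 175]
156 [181 178 177 179 180 175 156 162 178 178 180 181 179 179 178 179 177 178
 179 182 182 180 180 172 181 181 180 180 181 181 178 174]
164 [180 179 177 179 181 178 172 165 179 179 181 181 180 179 178 178 178 178
 179 181 182 178 180 172 182 181 180 179 182 182 179 175]
172 [182 180 179 180 181 178 172 160 179 179 181 181 180 178 178 177 176 178
 179 182 182 179 178 167 180 180 179 180 181 181 178 176]
180 [183 182 178 179 180 179 169 150 179 179 181 182 181 178 178 176 176 178
 179 181 181 180 179 166 180 179 177 179 181 182 177 176]
132 245 [ 0.5226504  -0.04162498  0.032     ]
132 262 [ 0.53631816 -0.04214196  0.032     ]
180 245 [ 0.52078687 -0.08173667  0.032     ]
180 262 [ 0.53515533 -0.08227974  0.032     ]
[ 244  226   20   75 1276] [252.69043887 265.62852665] [ 0.52706498 -0.09465222  0.142     ]
w [343 126  10  74 254] [347.74015748 154.68110236]
w [ 221  194   65   41 1378] [252.62409289 212.59941945]
```

View pics/w5c.png

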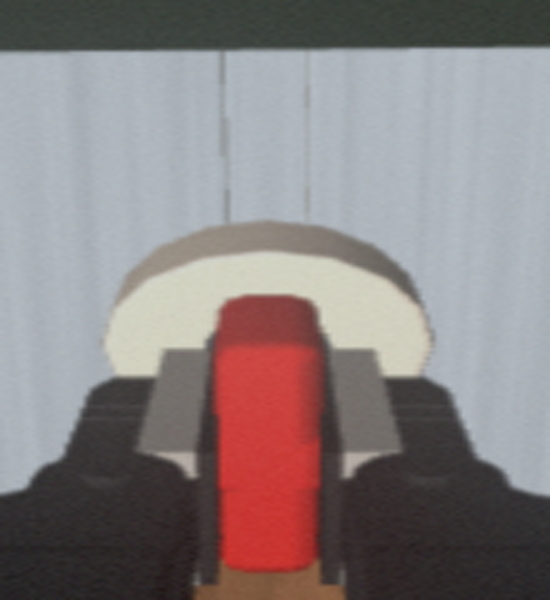

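Slot centre x≈0.5272 here against a wing x of 0.5271, so they line up. I'll descend.

Emit:
play_rows(series="0 0 0 -1 0;0 0 0 -1.5 0;0 0 0 -1 0;0 0 0 -0.5 0;0 0 0 0 0;0 0 0 -0.4 0;0 0 0 -0.4 0;0 0 0 0 0")

```text
time: 7.57
tcp_pos: [0.5268, -0.0895, 0.1009]
orientation: [-180.0, -0.0, 87.8]
force: [-0.4, 0.9, -2.8]
gripper_width: 0.109
```

Emit:
play_rows(series="0 0 0 -0.2 0;0 0 0 -0.2 0;0 0 0 -0.1 0;0 0 0 0 0")

```text
time: 7.9
tcp_pos: [0.5269, -0.0895, 0.0962]
orientation: [-180.0, -0.0, 87.8]
force: [0.0, -0.4, -2.6]
gripper_width: 0.103
```

```bash
python3 - <<'E'
from h import *
F=[];P=[]
for i in range(4):
    grab('scene','s6'); s=ctrl.get_state();F.append(s['force']);P.append(s['tcp_pos'])
print(s['time'],np.mean(P,0),s['orientation'],s['gripper_width'],np.mean(F,0),np.std(F,0))
d=np.load('pics/s6.npz');cv2.imwrite('pics/s6c.png',cv2.resize(d['image'][120:280,160:350,::-1],None,fx=4,fy=3.7,interpolation=cv2.INTER_CUBIC))
E
```

```text
8.1 [ 0.52700488 -0.08949912  0.09637726] [1.79985590e+02 2.77397637e-03 8.78474775e+01] 0.10694705764804445 [-0.10697432  0.31493583 -1.72430325] [0.36290168 0.50455485 0.26970421]
```

View pics/s6c.png

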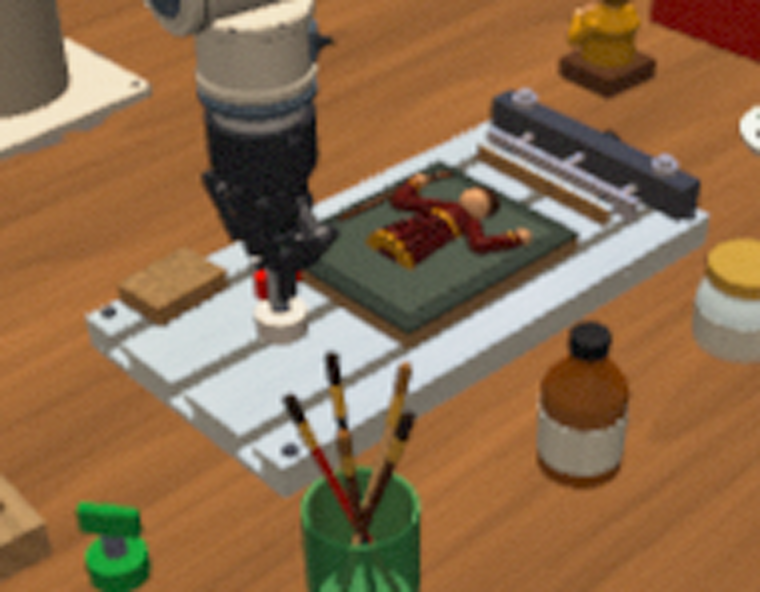

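Emit:
play_rows(series="0 0 0 -0.1 0;0 0 0 -0.05 0;0 0 0 0 0")

```text
time: 8.35
tcp_pos: [0.5269, -0.0895, 0.0947]
orientation: [-180.0, -0.0, 87.8]
force: [-0.3, -0.1, -2.1]
gripper_width: 0.102
```

Emit:
play_rows(series="0 0 0 -0.1 0;0 0 0 0 0;0 0 0 0 0")

```text
time: 8.6
tcp_pos: [0.527, -0.0895, 0.0941]
orientation: [180.0, 0.0, 87.8]
force: [-1.5, 1.0, 1.9]
gripper_width: 0.102
```

Emit:
play_rows(series="0 0.01 0.3 0.05 0;0 0.02 0.5 0 0;0 0.02 0.5 0 0;0 0.02 0.5 0 0;0 0.02 0.5 0 0;0 0.01 0.3 0 0;0 0 0.1 0 0;0 0 0 0 0;0 0 0 0 0")

```text
time: 9.35
tcp_pos: [0.528, -0.0624, 0.0943]
orientation: [-180.0, 0.0, 87.9]
force: [-0.5, -0.9, -2.1]
gripper_width: 0.104
```

```bash
python3 - <<'E'
from h import *
F=[];P=[]
for i in range(4):
    grab('wrist','w7'); s=ctrl.get_state();F.append(s['force']);P.append(s['tcp_pos'])
print(s['time'],np.mean(P,0),s['orientation'],s['gripper_width'],np.mean(F,0),np.std(F,0))
E
```

```text
9.55 [ 0.52798519 -0.06264327  0.09432295] [1.79996466e+02 4.75750069e-04 8.78270240e+01] 0.11096769894421418 [-0.05544428 -0.24386321 -2.16992404] [0.71782333 0.56464296 1.01957078]
```

View pics/w7.png

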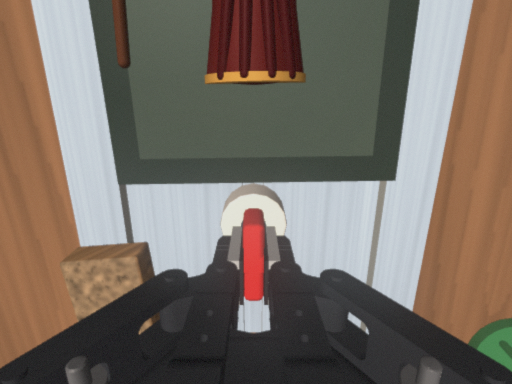

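The sleeve is just short of the panel edge (row 184), with about 8 mm to go. Creeping on.

Emit:
play_rows(series="0 0.01 0.15 0 0;0 0 0.15 0 0;0 0.01 0.15 0 0;0 0 0.15 0 0;0 0.01 0.1 0 0;0 0 0.1 0 0;0 0 0 0 0")

```text
time: 10.13
tcp_pos: [0.5283, -0.0545, 0.0943]
orientation: [180.0, 0.0, 87.9]
force: [1.2, -2.5, -1.4]
gripper_width: 0.107
```

Emit:
play_rows(series="0 0.01 0.1 0 0;0 0 0.1 0 0;0 0.01 0.1 0 0")

```text
time: 10.38
tcp_pos: [0.5285, -0.0515, 0.0944]
orientation: [180.0, 0.0, 87.8]
force: [-0.0, -4.4, -1.4]
gripper_width: 0.106
```

Emit:
play_rows(series="0 0 0.1 0 0;0 0 0.1 0 0;0 0.01 0.1 0 0")

```text
time: 10.63
tcp_pos: [0.5286, -0.0484, 0.0943]
orientation: [180.0, 0.0, 87.8]
force: [0.5, -3.4, -1.2]
gripper_width: 0.106
```

Emit:
play_rows(series="0 0.01 0.1 0 0;0 0 0.1 0 0;0 0.01 0.1 0 0")

```text
time: 10.88
tcp_pos: [0.5288, -0.0454, 0.0943]
orientation: [180.0, 0.0, 87.8]
force: [0.0, -4.1, -1.5]
gripper_width: 0.106
```

Emit:
play_rows(series="0 0.01 0.15 0 0;0 0.01 0.15 0 0;0 0 0.15 0 0;0 0.01 0.15 0 0;0 0.01 0.15 0 0;0 0 0.15 0 0;0 0.01 0.15 0 0;0 0.01 0.15 0 0;0 0 0.15 0 0;0 0.01 0.15 0 0")

```text
time: 11.72
tcp_pos: [0.5295, -0.0304, 0.0943]
orientation: [-180.0, 0.0, 87.8]
force: [-0.1, -3.8, -0.8]
gripper_width: 0.105
```

Emit:
play_rows(series="0 0.01 0.1 0 0;0 0 0.1 0 0;0 0.01 0.1 0 0;0 0 0.1 0 0")

```text
time: 12.05
tcp_pos: [0.5297, -0.0264, 0.0943]
orientation: [180.0, 0.0, 87.8]
force: [-0.5, -4.6, -0.9]
gripper_width: 0.107
```

Emit:
play_rows(series="0 0.01 0.1 0 0;0 0 0.1 0 0;0 0 0.1 0 0")

```text
time: 12.3
tcp_pos: [0.5298, -0.0234, 0.0943]
orientation: [180.0, -0.0, 87.8]
force: [-0.3, -3.8, -1.3]
gripper_width: 0.105
```

Emit:
play_rows(series="0 0.01 0.1 0 0;0 0 0.1 0 0;0 0 0.1 0 0")

```text
time: 12.55
tcp_pos: [0.5299, -0.0204, 0.0943]
orientation: [180.0, -0.0, 87.8]
force: [-0.7, -3.7, 0.3]
gripper_width: 0.108
```

```bash
python3 - <<'E'
from h import *
t=grab('top','t8');w=grab('wrist','w8');s=ctrl.get_state();print(s['time'],s['tcp_pos'],s['force'])
cv2.imwrite('pics/t8c.png',cv2.resize(t['image'][160:250,170:330,::-1],None,fx=5,fy=5,interpolation=cv2.INTER_CUBIC))
E
```

```text
12.65 [ 0.52987703 -0.02027182  0.09431435] [-0.08798506 -3.03290698 -0.98422349]
```

View pics/t8c.png

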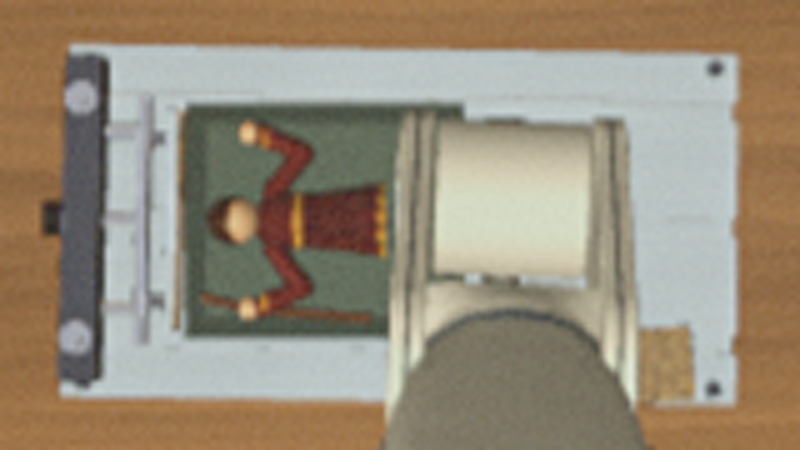

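View pics/w8.png

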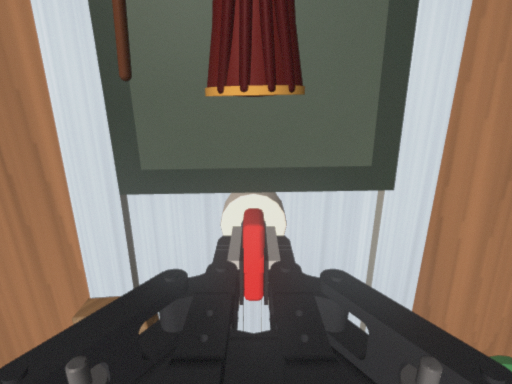

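The top view shows the panel's far edge within about 3 mm of the cork. Drag is about 4 N. Going on in small steps, watching the force.

Emit:
play_rows(series="0 0.01 0.1 0 0;0 0 0.1 0 0")

```text
time: 12.82
tcp_pos: [0.53, -0.0186, 0.0943]
orientation: [-180.0, 0.0, 87.8]
force: [-0.4, -7.4, 0.8]
gripper_width: 0.104
```

Emit:
play_rows(series="0 0 0.05 0 0;0 0 0.05 0 0")

```text
time: 12.98
tcp_pos: [0.5299, -0.0179, 0.0944]
orientation: [-180.0, 0.0, 87.9]
force: [-0.9, -8.5, 0.3]
gripper_width: 0.106
```

Emit:
play_rows(series="0 0.01 0.05 0 0;0 0 0.05 0 0")

```text
time: 13.15
tcp_pos: [0.5298, -0.0171, 0.0943]
orientation: [-180.0, 0.1, 87.9]
force: [-0.9, -10.1, 2.0]
gripper_width: 0.108
```

Emit:
play_rows(series="0 0 0.05 0 0;0 0 0.05 0 0")

```text
time: 13.32
tcp_pos: [0.5297, -0.0164, 0.0944]
orientation: [-180.0, 0.1, 87.9]
force: [-1.4, -10.4, 2.5]
gripper_width: 0.104
```

Emit:
play_rows(series="0 0 0 0 0;0 0 0 0 0;0 0 0 0 0")

```text
time: 13.57
tcp_pos: [0.5297, -0.0164, 0.0944]
orientation: [-180.0, 0.1, 87.9]
force: [-2.3, -10.5, 1.7]
gripper_width: 0.105
```

```bash
python3 - <<'E'
from h import *
F=[];P=[]
for i in range(6):
    w=grab('wrist','w9'); s=ctrl.get_state();F.append(s['force']);P.append(s['tcp_pos'])
print(s['time'],np.mean(P,0),s['orientation'],s['gripper_width'],np.mean(F,0),np.std(F,0),s['ft_torque'])
t=grab('top','t9')
cv2.imwrite('pics/t9c.png',cv2.resize(t['image'][160:250,170:330,::-1],None,fx=5,fy=5,interpolation=cv2.INTER_CUBIC))
E
```

```text
13.8667 [ 0.52965757 -0.01635999  0.0943654 ] [-1.79953318e+02  7.45928020e-02  8.78797068e+01] 0.10469607925697025 [-1.29963018 -9.84750641  1.43049604] [0.59061097 0.21279793 0.38939428] [-1.9626659   0.27900618  0.06432485]
```

View pics/t9c.png

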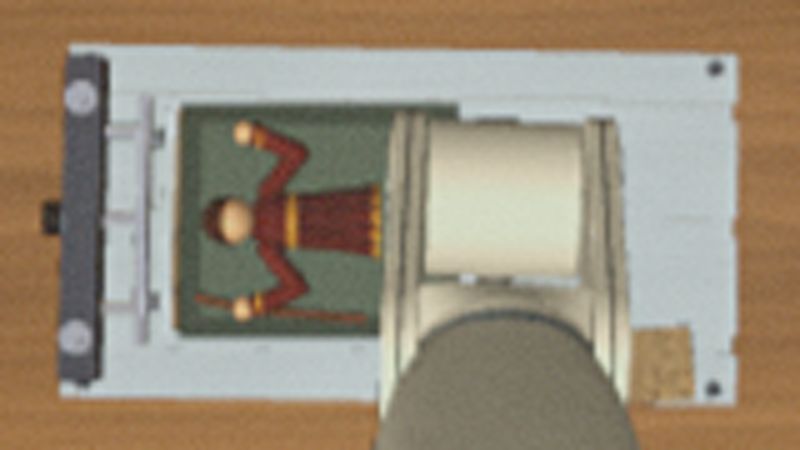

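View pics/w9.png

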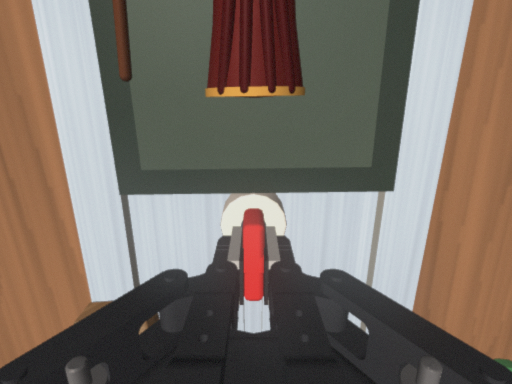

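Measured push is 9.85 N total, about 6 N above the 3.9 N drag, with the panel against the cork. Pressing down gently.

Emit:
play_rows(series="0 0 0 -0.1 0;0 0 0 -0.1 0;0 0 0 -0.1 0;0 0 0 -0.1 0;0 0 0 0 0")

```text
time: 14.33
tcp_pos: [0.5297, -0.0164, 0.0911]
orientation: [-180.0, 0.1, 87.9]
force: [-4.6, -10.5, 12.2]
gripper_width: 0.104
```

Emit:
play_rows(series="0 0 0 -0.1 0;0 0 0 -0.1 0;0 0 0 -0.1 0;0 0 0 0 0")

```text
time: 14.67
tcp_pos: [0.5297, -0.0164, 0.0884]
orientation: [-180.0, 0.1, 87.9]
force: [-5.9, -9.8, 16.5]
gripper_width: 0.108
```

Emit:
play_rows(series="0 0 0 -0.1 0;0 -0.02 0 -0.03 0;0 0 0 0 0")

```text
time: 14.92
tcp_pos: [0.5297, -0.0165, 0.0874]
orientation: [-180.0, 0.1, 87.9]
force: [-6.2, -11.1, 18.2]
gripper_width: 0.111
```

```bash
python3 - <<'E'
from h import *
F=[];P=[];T=[]
for i in range(4):
    w=grab('wrist','w10'); s=ctrl.get_state();F.append(s['force']);P.append(s['tcp_pos']);T.append(s['ft_torque'])
print(s['time'],np.mean(P,0),s['orientation'],s['gripper_width'],np.mean(F,0),np.mean(T,0),s['q'])
E
```

```text
15.1167 [ 0.52972216 -0.01645052  0.0874118 ] [-1.79993619e+02  7.56571216e-02  8.78764075e+01] 0.10530943727269497 [ -6.18925592 -10.78406115  16.9519887 ] [-1.94825608  1.07380436  0.04218317] [ -3.02592668  31.32338437 110.72053439  -0.12314197  37.96133407
  -0.80523817]
```

View pics/w10.png

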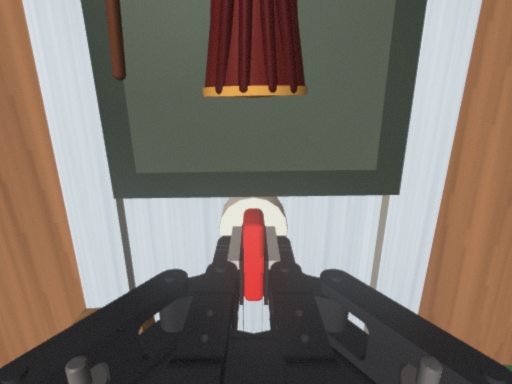

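Pressed about 7 mm; 17 N matches the spring less the stop's weight, so the head is at z≈0.019. Starting the turn.

Emit:
play_rows(series="0 0 0 0 3;0 0 0 0 5;0 0 0 0 5;0 0 0 0 5;0 0 0 0 0")

```text
time: 15.53
tcp_pos: [0.5323, -0.0159, 0.0881]
orientation: [179.7, 0.1, 106.1]
force: [-0.1, -6.7, 16.4]
gripper_width: 0.107
```

```bash
python3 - <<'E'
from h import *
F=[];P=[];T=[]
for i in range(4):
    w=grab('wrist','w11'); s=ctrl.get_state();F.append(s['force']);P.append(s['tcp_pos']);T.append(s['ft_torque'])
    print(s['tcp_pos'],s['force'],s['orientation'])
print(s['time'],np.mean(P,0),s['gripper_width'],np.mean(F,0),np.mean(T,0),s['q'],s['qd'])
grab('scene','s11')
E
```

```text
[ 0.53232495 -0.01595657  0.08813951] [-0.46315213 -6.24404043 16.21275122] [1.79712780e+02 1.21432959e-01 1.05904233e+02]
[ 0.53232094 -0.01593715  0.08814579] [-0.54009586 -6.42290213 16.55572297] [1.79713612e+02 1.23531456e-01 1.05869204e+02]
[ 0.53235847 -0.01593962  0.08818157] [-0.13000637 -6.59900322 15.57222684] [1.79710043e+02 1.27883363e-01 1.05865531e+02]
[ 0.5323314  -0.0159445   0.08815973] [-0.24622759 -7.14753779 16.19786275] [1.79713330e+02 1.25589783e-01 1.05860119e+02]
15.7333 [ 0.53233394 -0.01594446  0.08815665] 0.10411698701205364 [-0.34487049 -6.60337089 16.13464094] [-1.10089753  0.07874801  0.06691155] [-2.98235357e+00  3.13088841e+01  1.10576619e+02 -4.28641968e-02
  3.78026361e+01 -1.88089896e+01] [-0.01094723 -0.11342075 -0.03292912 -0.12147793 -0.03297197  0.06966643]
```

View pics/w11.png

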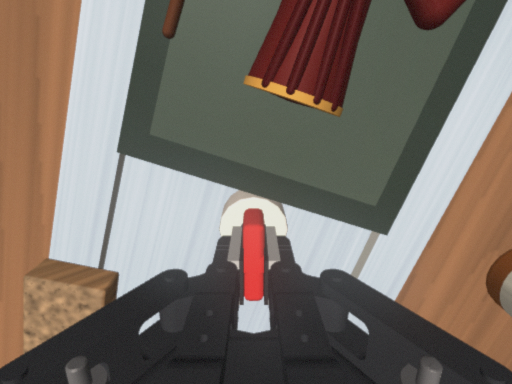

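The vertical load deflects the compliant arm about 2.5 mm in +x. I'll correct that while continuing the turn.

Emit:
play_rows(series="0 -0.1 0 -0.05 5;0 -0.1 0 0 5;0 0 0 0 5;0 0 0 0 5;0 0 0 0 0")

```text
time: 16.2
tcp_pos: [0.532, -0.0156, 0.0882]
orientation: [179.6, 0.3, 126.1]
force: [3.1, -4.4, 16.4]
gripper_width: 0.108
```

Emit:
play_rows(series="0 0 0 0 5;0 0 0 0 5;0 0 0 0 5;0 0 0 0 5;0 0 0 0 0")

```text
time: 16.62
tcp_pos: [0.5315, -0.0152, 0.088]
orientation: [179.7, 0.4, 146.1]
force: [3.3, -0.9, 16.7]
gripper_width: 0.11
```

The TCP drift fits the stop axis sitting about 2.5 mm ahead of the TCP along the wing. The stop itself has stayed put (axis ≈ 0.5294, -0.0139), but the wrist push has dropped. I'll compensate with +y and +x while finishing the turn.

Emit:
play_rows(series="0 0.03 0.04 0 5;0 0.03 0.04 0 5;0 0.03 0.04 0 5;0 0.03 0.04 0 5;0 0.03 0.04 0 5;0 0 0 0 5;0 0 0 0 2;0 0 0 0 0")

```text
time: 17.28
tcp_pos: [0.533, -0.0135, 0.088]
orientation: [180.0, 0.5, 177.9]
force: [2.1, -3.0, 16.4]
gripper_width: 0.111
```

```bash
python3 - <<'E'
from h import *
F=[];P=[];T=[]
for i in range(4):
    w=grab('wrist','w12'); s=ctrl.get_state();F.append(s['force']);P.append(s['tcp_pos']);T.append(s['ft_torque'])
print(s['time'],np.mean(P,0),s['orientation'],s['gripper_width'],np.mean(F,0),np.mean(T,0),s['q'])
d=grab('scene','s12');cv2.imwrite('pics/s12c.png',cv2.resize(d['image'][120:260,170:350,::-1],None,fx=4.3,fy=4.2,interpolation=cv2.INTER_CUBIC))
E
```

```text
17.4833 [ 0.5330249  -0.01351882  0.08806472] [179.99041711   0.45253338 177.8290778 ] 0.10848437825369417 [ 2.85676968 -3.46085237 16.4246041 ] [-0.5647173  -0.29533376 -0.04048801] [-2.73952263e+00  3.13170998e+01  1.10585973e+02  2.30421183e-02
  3.76445134e+01 -9.05868278e+01]
```

View pics/w12.png

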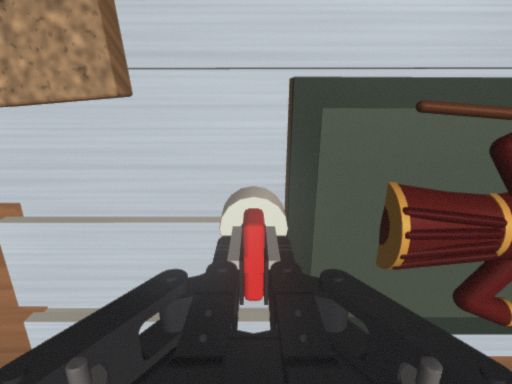

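View pics/s12c.png

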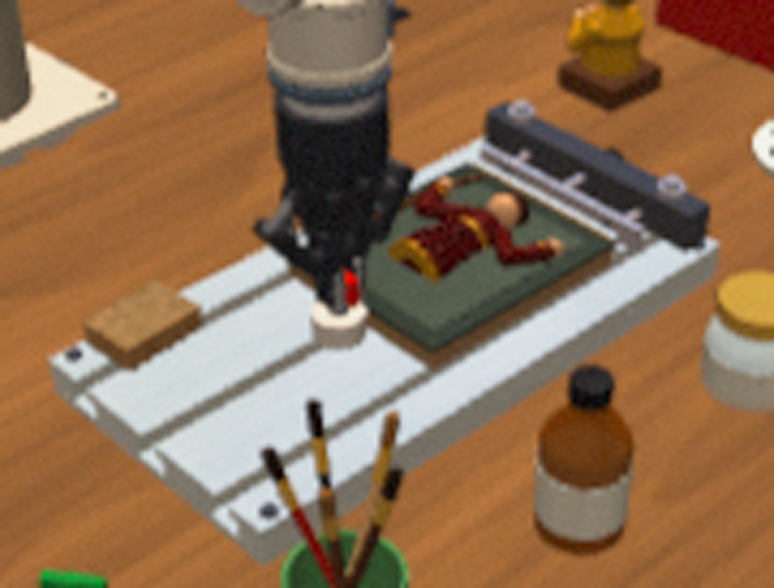

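The wing now lies across the slot (yaw 177.8) and the sleeve (right edge 287) touches the panel edge (288). Letting up slowly.

Emit:
play_rows(series="0 0.04 0 0.1 0;0 0.04 0 0.1 0;0 0.04 0 0.1 0;0 0 0 0 0")

```text
time: 17.87
tcp_pos: [0.5331, -0.0135, 0.0901]
orientation: [180.0, 0.3, 177.8]
force: [1.8, -3.3, 9.5]
gripper_width: 0.106
```

Emit:
play_rows(series="0 0.04 0 0.05 0;0 0.04 0 0.05 0;0 0 0 0 0")

```text
time: 18.12
tcp_pos: [0.5331, -0.0135, 0.0901]
orientation: [180.0, 0.2, 177.8]
force: [3.6, -2.9, 1.7]
gripper_width: 0.102
```

The head bears on the lips (z stopped at 0.0901, vertical force 1.7 N). Releasing.

Emit:
play_rows(series="0 0.04 0 0.03 0;0.1 0 0 0 0;0.15 0 0 0 0;0.25 0 0 0 0;0.35 0 0 0 0;0.35 0 0 0 0;0.35 0 0 0 0")

```text
time: 18.7
tcp_pos: [0.5315, -0.0133, 0.0897]
orientation: [180.0, -0.0, 177.8]
force: [-0.0, 0.6, -0.6]
gripper_width: 0.35
```

```bash
python3 - <<'E'
from h import *
w=grab('wrist','w13'); s=ctrl.get_state();print(s['time'],s['tcp_pos'],s['orientation'],s['gripper_width'],s['force'])
E
```

```text
18.75 [ 0.53153619 -0.0133444   0.08971049] [ 1.79993209e+02 -2.61041596e-02  1.77848967e+02] 0.3488714110230669 [-0.26610724 -0.134143   -0.17492458]
```

View pics/w13.png

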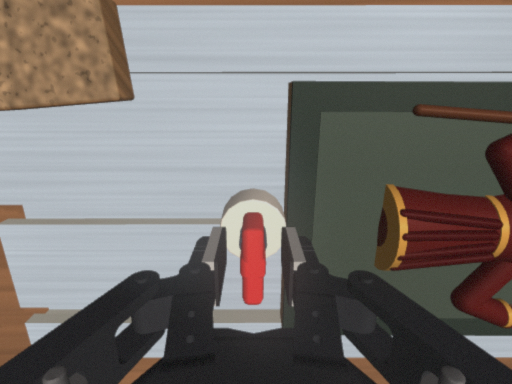

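The stop stands free between the open pads, still at the panel's edge. Raising straight up.

Emit:
play_rows(series="0.35 0 0 0.5 0;0.35 0 0 1 0;0.35 0 0 1.5 0;0.35 0 0 2 0;0.35 0 0 2 0;0.35 0 0 2 0;0.35 0 0 2 0;0.35 0 0 1 0;0.35 0 0 0 0;0.35 0 0 0 0")

```text
time: 19.58
tcp_pos: [0.5319, -0.0135, 0.2103]
orientation: [180.0, 0.1, 177.8]
force: [-0.2, -0.4, -0.4]
gripper_width: 0.346
```

```bash
python3 - <<'E'
from h import *
w=grab('wrist','w14'); s=ctrl.get_state();print(s['time'],s['tcp_pos'],s['orientation'],s['force'])
d=grab('scene','s14');cv2.imwrite('pics/s14c.png',cv2.resize(d['image'][120:260,170:350,::-1],None,fx=4.3,fy=4.2,interpolation=cv2.INTER_CUBIC))
W=np.load('pics/w14.npz')
for st,c,l in comps(redmask(W['image']),100): print(st,c,won(W,c,.094),cv2.minAreaRect(np.argwhere(l)[:,::-1].astype(np.float32)))
S=np.load('pics/s14.npz')
E
```

```text
19.6333 [ 0.53129085 -0.01348168  0.20939249] [ 1.79997989e+02 -3.31987451e-02  1.77841691e+02] [ 0.43286526 -0.21042214 -0.90979413]
```

View pics/w14.png

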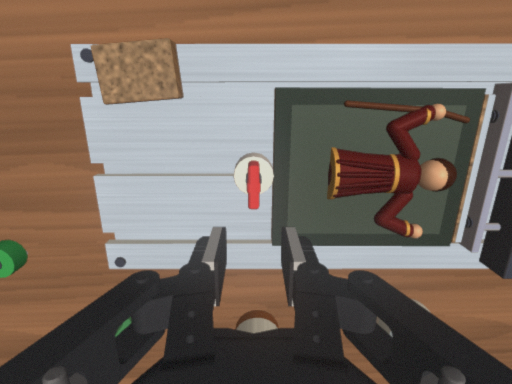

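View pics/s14c.png

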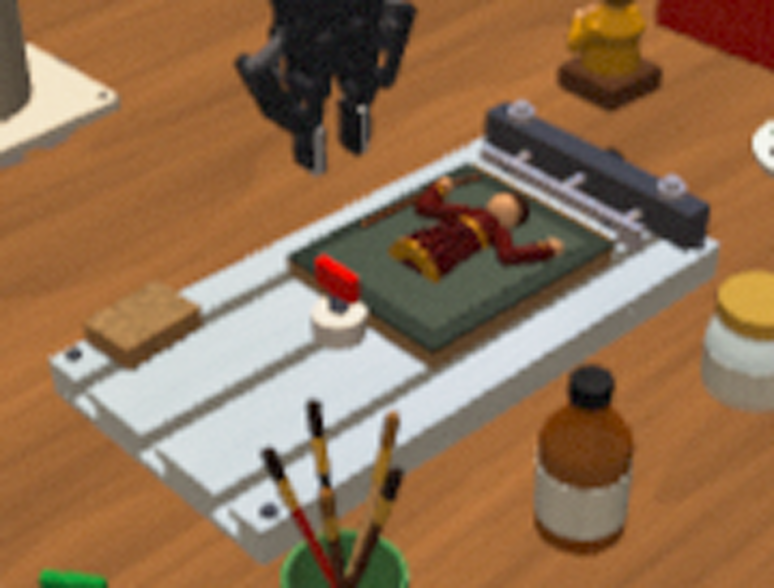

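The stop stands upright with its wing across the slot, sleeve edge (274) on the panel edge (273) and the panel against the cork at (465-485, 100-245). A check on whether the panel or stop sprang back on release:

```bash
python3 - <<'E'
from h import *
t=grab('top','t14')
def edge(f):
    im=np.load(f'pics/{f}.npz')['image'].astype(float)
    g=im[186:188+34,:,:].mean(2)[:, :].mean(0) # rows across panel
    return g[198:216]
for f in('t8','t9','t14'): print(f,edge(f).astype(int))
a,b=[cv2.cvtColor(np.load(f'pics/{f}.npz')['image'],cv2.COLOR_RGB2GRAY).astype(np.float32) for f in('s12','s14')]
for n,sl in(('panel',np.s_[160:190,268:312]),('sleeve',np.s_[192:204,240:258]),('bed',np.s_[175:240,300:340])):
    print(n,cv2.phaseCorrelate(a[sl],b[sl]))
a,b=[cv2.cvtColor(np.load(f'pics/{f}.npz')['image'],cv2.COLOR_RGB2GRAY).astype(np.float32) for f in('t9','t14')]
print(cv2.phaseCorrelate(a[178:230,200:245],b[178:230,200:245]))
W=np.load('pics/w14.npz');h=cv2.cvtColor(W['image'],cv2.COLOR_RGB2HSV)
m=(((h[...,0]<8)|(h[...,0]>172))&(h[...,1]>190)&(h[...,2]>150)).astype(np.uint8)
for st,c,l in comps(m,60): print(st,c,won(W,c,.09),cv2.minAreaRect(np.argwhere(l)[:,::-1].astype(np.float32)))
E
```

```text
t8 [174 129 161 179 179 194 196 146 108  85  78  78  78  89  91  90  88  94]
t9 [174 129 161 179 186 197 169 113  81  77  78  79  91  91  90  88  96 109]
t14 [173 128 159 175 181 195 175 122  82  77  78  80  90  90  89  88  96 108]
panel ((0.5128526431178955, 0.07649187176684791), 0.9784077958707457)
sleeve ((-0.0055411006429171294, -0.02493094409071528), 1.0168362050144761)
bed ((0.022863722263611663, 6.392959824097488e-05), 0.9853780759705437)
((0.5043690404110102, 0.21258066520712404), 1.0343216770470387)
```

```bash
python3 - <<'E'
from h import *
L=lambda f:cv2.cvtColor(np.load(f'pics/{f}.npz')['image'],cv2.COLOR_RGB2GRAY)
def ecc(fa,fb,sl):
    a,b=L(fa)[sl],L(fb)[sl]; w=np.eye(2,3,dtype=np.float32)
    cc,w=cv2.findTransformECC(a,b,w,cv2.MOTION_TRANSLATION,(3,200,1e-6),None,3); return cc,w[:,2]
P=np.s_[160:186,278:304];F=np.s_[142:158,295:330];B=np.s_[220:250,215:240];S=np.s_[190:204,238:258]
for fa,fb in(('s11','s12'),('s12','s14'),('s11','s14')):
    for n,sl in(('panel',P),('fence',F),('sleeve',S)):
        try: print(fa,fb,n,ecc(fa,fb,sl))
        except Exception as e: print(n,'fail')
for n,sl in(('panel',np.s_[180:228,205:240]),('head',np.s_[195:215,208:230]),('fence',np.s_[170:240,180:200])): print('t9 t14',n,ecc('t9','t14',sl), 't8 t9',ecc('t8','t9',sl))
s=np.load('pics/s14.npz')
a=proj(s,[(.53,.0,.052),(.53,.001,.052)]);print('px/mm',a[1]-a[0])
E
```

```text
s11 s12 panel (0.9977893244764416, array([-0.08929309, -0.00336184], dtype=float32))
s11 s12 fence (0.9983086208694312, array([0.05396688, 0.01401352], dtype=float32))
s11 s12 sleeve (0.9811240077101289, array([-0.13872471, -0.13570131], dtype=float32))
s12 s14 panel (0.9991550780886725, array([-0.00106147,  0.00668883], dtype=float32))
s12 s14 fence (0.9990524376748173, array([-0.02165494,  0.01820176], dtype=float32))
s12 s14 sleeve (0.9193465911750756, array([ 0.4494586 , -0.31833935], dtype=float32))
s11 s14 panel (0.9970056036056556, array([-0.08329278,  0.01028083], dtype=float32))
s11 s14 fence (0.9984645432553342, array([0.02039938, 0.04438742], dtype=float32))
s11 s14 sleeve (0.9195808480241828, array([ 0.24908604, -0.37632763], dtype=float32))
t9 t14 panel (0.9001676084253344, array([-0.07769935,  0.39255017], dtype=float32)) t8 t9 (0.9487414559895156, array([-1.0514159 ,  0.04907706], dtype=float32))
t9 t14 head (0.9748908690045419, array([-0.06704451,  0.20057134], dtype=float32)) t8 t9 (0.9924381510813933, array([-1.1118587 ,  0.06767035], dtype=float32))
t9 t14 fence (0.9998052207160881, array([-0.00759028,  0.0034943 ], dtype=float32)) t8 t9 (0.9997808527163924, array([0.00590841, 0.02347407], dtype=float32))
px/mm [ 0.23166966 -0.14095358]
```

The panel did not move on release (under 0.1 px), and it sits within 0.3 mm of where the 6 N nip was measured. Handing in.

```bash
python3 -c "
from cell import ctrl
print(ctrl.hand_in()); s=ctrl.get_state(); print(s['time'],s['force'])"
```

```text
the job is handed in; nothing more can be done
None
the job is handed in; nothing more can be done
```

The job is handed in, at about 20 s of the 61 s allowed; no verdict was reported. The red-winged stop is locked across the middle slot and, going by position, is still nipping the panel at about 6 N.

**What I did:**
- **Slide:** I lifted the smaller red stop from the block, dropped its head into the slot and slid it up to the panel. The panel then dragged at about 3.9 N all the way to the cork.
- **Nip:** I pushed until the force read 9.85 N, about 6 N above the drag. The highest reading on the way was 11 N.
- **Lock:** I pressed the stop down about 7 mm (17–18 N), turned it 90 degrees, let it up until the head met the lips, then opened and raised the gripper clear.

**Last checks:**
- **Stop:** the pictures show it upright with its wing across the slot, and its sleeve against the panel edge.
- **Panel:** it lies flat against the cork, did not move on release (under 0.1 pixel), and sits about 0.25 mm from where the nip was measured.
- **Robot and bench:** the robot touches nothing, and nothing else on the bench looks moved by eye.

**Less certain:**
- **Force after release:** the jaw force then is inferred from position, roughly 5.5–7 N, not measured.
- **Drift during the turn:** the gripper shifted about 3 mm, because it held the wing about 2.5 mm off-centre and the arm gave a little under load. The wrist push fell to about 1 N for a moment, but the stop's worked-out position held within about 0.5 mm.
- **Disagreeing picture checks:** the first image comparison, the sleeve match after release and the automatic wing search were unreliable. I relied on the panel match and the pictures themselves.

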